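# Restock the rack of dispensing barrels

### The arm

A 7-joint arm with a two-finger parallel gripper is mounted at the origin on the work surface. World frame = base frame: x ahead of the robot, y to its left, z up, the work surface at z = 0. Lengths are in m, angles in rad, forces in N, time in s.
With the tool pointing down it reaches from about 0.4 to 0.875 m from the base axis. Payload 19.3 kg.
Tool frame: the origin (TCP) lies at the very end of the fingers, on their centre line; the grasp point (between the pads) lies 19 mm behind it; z points along the fingers, y is the line along which they close (so a half turn about z gives the same grasp; the last joint's range is limited). The gripper opens to 85 mm and grips with 20 to 120 N. Pads are 22 mm wide; open, the fingers measure 114 mm over their backs; the gripper's body (76 mm by 85 mm) begins 54 mm behind the grasp point. The pads swing forward as they close: fully open they stand 13 mm farther back than shut.
Start: joints at [1.153, 0.521, -0.036, 1.599, 0.021, 1.021, -0.113], TCP at [0.213, -0.588, 0.209] pointing down, gripper open.
Joint ranges: [-2.91, 2.91], [-0.3, 2.13], [-1.5, 1.42], [0.17, 2.43], [-1.26, 4.41], [0.16, 1.93], [-2.52, 2.52]. Speed limits (rad/s): [1.89, 1.89, 2.39, 2.39, 3.01, 3.01, 3.01].

### API

Orientations are given as a unit quaternion [w, x, y, z].
In Python, from plant import bot gives the robot as it stands. Calls block until the motion is done:
- bot.move_ptp(position, orientation): joint-space move of the TCP to a pose.
- bot.servo_line(position, speed=0.15, attitude=None, f_stop=None): straight line of the TCP; attitude=None keeps the orientation; speed is the mean speed in m/s. With f_stop (N) it stops when the force on the tool has changed by that much, and returns True; else False.
- bot.set_joints(angles): joint-space move.
- bot.command_gripper(opening, grasp_force=None): finger opening in m; grasp_force is the grip in N (None keeps the last); returns when the fingers have stopped.
- bot.wait(seconds).
- bot.solve_ik(position, orientation): joint angles nearest the present ones, or None.
- bot.observe(): the state.
- bot.capture(name): name is "side" or "top" or "wrist"; returns a dict with "color" (420x560x3 uint8, red, green, blue), "K" (3x3 intrinsics, pixels), "world_from_camera" (4x4, takes a point from camera to world coordinates). Camera axes: x right, y down, z forward; pixel columns grow to the right and rows downward; lengths in m; the calibration is good to about 2 mm. A picture is of the moment at which its call begins. There is no depth.
A pose or a line that the arm cannot do raises bot.MotionError and nothing moves.
- bot.close_job(): hands the job in; it is judged then, once.
Trained networks look in a picture, given as the dict that the camera call returned (one of the last four; its "shot" number tells which), for a name from the list of things; names that differ only in an ending like _2 or _b are one class to them, and where a whole thing is asked for, a point or a joint stands for the part that bears it (a point fixed in the world has none). Each returns a list of dicts, best first, with "conf" (0 to 1); they miss things now and then, are a little off and sometimes report something else, mostly with a low value. They report only what shows in the picture. A call takes as long as a camera call. They do not tell look-alikes from the thing itself.
- bot.boxes_of(label, picture): "bbox" ([left, top, width, height] as shares, 0 to 1, of the picture: columns of its width, rows of its height, round what is visible of it).
- bot.cut_out(label, picture): "pixels" (420x560 bool, what is visible of it) and "bbox" ([left, top, width, height] as shares, 0 to 1, of the picture: columns of its width, rows of its height, round what is visible of it).
- bot.spot_point(label, picture): "at" ([column, row] as shares, 0 to 1, of the picture: columns of its width, rows of its height: a listed point, or the origin of a listed thing).
The state is a dict: "time_s": time; "joints": joint angles; "dq": joint speeds; "joint_efforts": joint torques, N m; "eef_pos": TCP position; "orientation": TCP orientation; "ft_force": force on the tool from outside, world axes, zero at the start; "torque": the same for the moment, N m; "width": finger opening in m; "finger_force": force on a finger pad.
Only numpy, scipy, OpenCV 4.12 (cv2) and the standard library are available. Lean on these libraries where they do the work, as an engineer would, in place of code of your own. Each camera call takes 0.05 s, during which the arm holds its last target. There are 200 camera calls.

### The job

Restock the black rack of dispensing barrels: in its orange row one barrel is spent (clear, empty, no cap), and one hole of its blue row is empty. Put the spent barrel in the red scrap bin, and stand the fresh orange-capped and blue-capped barrels from the aluminium thaw block upright and fully home in the two free holes, each in the row with the strip of its own colour, lowering them in rather than dropping them. Leave the green-capped barrel, the good barrels in the rack and everything else on the bench where they are.

Things in the scene. Friction and masses are not known exactly. Their poses are not given: they have to be found in the camera images.
- rack: Station rack: fixed black block 108 x 116 x 55 mm high, 2 rows of 3 holes, one blue-row hole empty at first. Origin under its centre, z up. Rows run along its y, holes 36 mm apart: orange row (orange strip) at x = -28 mm, blue row (blue strip) at +28 mm. Fingers fit only across a row (along x). Holes 20 mm wide, chamfered, 50 mm deep, flat bottom 5 mm above the table: home is the tip on it
- thaw_block: Thaw block: fixed aluminium block 64 x 116 x 55 mm high with one row of 3 holes like the rack's, 36 mm apart along its y, holding the fresh orange-capped, fresh blue-capped and green-capped barrels in any order. Origin under its centre, z up. Fingers fit only across the row (along its x)
- bin: Scrap bin: fixed open red box, 120 (x) x 150 (y) mm outside, 75 mm high, walls and floor about 3 mm. Origin under its centre on the table
- orange_hole0 (a point): Centre of the mouth of a hole in the rack's orange row, level with the rack's top (55 mm above the table)
- orange_hole1 (a point): Centre of the mouth of a hole in the rack's orange row, level with the rack's top (55 mm above the table)
- orange_hole2 (a point): Centre of the mouth of a hole in the rack's orange row, level with the rack's top (55 mm above the table)
- blue_hole0 (a point): Centre of the mouth of a hole in the rack's blue row, level with the rack's top (55 mm above the table)
- blue_hole1 (a point): Centre of the mouth of a hole in the rack's blue row, level with the rack's top (55 mm above the table)
- blue_hole2 (a point): Centre of the mouth of a hole in the rack's blue row, level with the rack's top (55 mm above the table)
- spent_orange: The spent barrel, in any hole of the rack's orange row: clear, empty and without a cap, otherwise shaped like the others: origin at the bottom of its tip, z up, body 18 mm wide from 18 to 96 mm, flange 26 mm wide from 96 to 99 mm where it ends. About 12 g
- spent_orange_mid (a point): Point on the axis of the spent barrel, 50 mm above its tip (mid-length)
- fresh_orange: Fresh orange-capped 10 ml dispensing barrel (plastic syringe tube), standing in any hole of the thaw block, 107 mm tall. Origin at the bottom of its tip, z up: tip 8 mm wide to 10 mm, cone to 18 mm, body 18 mm wide from 18 to 96 mm, flange 26 mm wide to 99 mm, cap 21 mm wide to 107 mm; 25 g. Grip the 46 mm of body showing under the flange, open fingers passing the flange from above
- fresh_blue: Fresh blue-capped 10 ml dispensing barrel (plastic syringe tube), standing in any hole of the thaw block, 107 mm tall. Origin at the bottom of its tip, z up: tip 8 mm wide to 10 mm, cone to 18 mm, body 18 mm wide from 18 to 96 mm, flange 26 mm wide to 99 mm, cap 21 mm wide to 107 mm; 25 g. Grip the 46 mm of body showing under the flange, open fingers passing the flange from above
- orange_1: Good orange-capped barrel already in the rack's orange row, to stay there; same shape and origin as the fresh ones
- orange_2: Good orange-capped barrel already in the rack's orange row, to stay there; same shape and origin as the fresh ones
- blue_1: Good blue-capped barrel already in the rack's blue row, to stay there; same shape and origin as the fresh ones
- blue_2: Good blue-capped barrel already in the rack's blue row, to stay there; same shape and origin as the fresh ones
- green_barrel: A green-capped barrel in the thaw block, to stay there; same shape and origin as the fresh ones
- extractor: Bystander: loose bench fume extractor, a tall upright pipe 30 mm wide on a round black foot 76 mm wide, with a bell 52 mm wide at the top, 345 mm high: too tall to carry a barrel over, go round it. It stands in one of the two gaps between rack, block and bin. Origin under the centre of its foot. About 1.3 kg
- solvent: Bystander: loose white solvent bottle with a yellow cap, 58 mm wide, 150 mm high, standing in the other gap. Origin under its centre
- board_caddy: Bystander: circuit board in a loose dark steel caddy 150 x 105 mm, 22 mm high, lying on the far left of the table. Origin under its centre
- driver: Bystander: screwdriver about 0.2 m long lying on the far right of the table. Origin under its middle
Things that resemble listed ones, but are neither listed nor needed, are in the scene too. There is more than one size of the spent_orange; the job needs the smallest. What is shaped like the fresh_orange but pink is not meant.

How it is judged:
At the end, for the whole second after the job is handed in: Spent barrel at rest in the bin, its mid-point below 75 mm; each fresh barrel at rest in a hole of its colour's row, within 6 mm of its centre, tip within 4 mm of the bottom, upright within 0.1 rad; the good barrels stand fully home in the rack, the green-capped one in the thaw block (x of spent_orange_mid in the frame of bin between -0.06 and 0.06 m and y of spent_orange_mid in the frame of bin between -0.075 and 0.075 m and z of spent_orange_mid in the frame of bin below 0.075 m and linear speed of each of spent_orange, fresh_orange, fresh_blue below 0.03 m/s and (horizontal distance between fresh_orange and orange_hole0 below 0.006 m or horizontal distance between fresh_orange and orange_hole1 below 0.006 m or horizontal distance between fresh_orange and orange_hole2 below 0.006 m) and z of each of fresh_orange, fresh_blue, orange_1, orange_2, blue_1, blue_2 in the frame of rack below 0.009 m and angle between each of fresh_orange, fresh_blue, orange_1, orange_2, blue_1, blue_2's own z axis and vertical below 0.1 rad and (horizontal distance between fresh_blue and blue_hole0 below 0.006 m or horizontal distance between fresh_blue and blue_hole1 below 0.006 m or horizontal distance between fresh_blue and blue_hole2 below 0.006 m) and z of green_barrel in the frame of thaw_block below 0.009 m); the robot touches nothing.
It fails at once if a good barrel in the rack is moved more than 20 mm (distance of any of orange_1, orange_2, blue_1, blue_2 from where it was at the start of the episode above 0.02 m).
It fails at once if the green-capped barrel is moved more than 20 mm (distance of green_barrel from where it was at the start of the episode above 0.02 m).
It fails at once if the extractor, solvent bottle, board caddy or screwdriver is moved more than 20 mm, or the extractor or bottle tipped (distance of any of extractor, solvent, board_caddy, driver from where it was at the start of the episode above 0.02 m or angle between any of extractor, solvent's own z axis and vertical above 0.25 rad).
It fails at once if the fresh orange-capped barrel is dropped (falls free of the fingers faster than 0.6 m/s, about a 20 mm fall) (contact force between the fingers and fresh_orange below 0.05 N and linear speed of fresh_orange above 0.6 m/s).
It fails at once if the fresh blue-capped barrel is dropped (falls free of the fingers faster than 0.6 m/s, about a 20 mm fall) (contact force between the fingers and fresh_blue below 0.05 N and linear speed of fresh_blue above 0.6 m/s).
It also fails if it takes over 72 s, if anything falls off the work surface, if the arm or the gripper's body presses on something with over 40 N, if the wrist force passes 120 N, or if a joint passes its speed limit or range.

## Working session

There is one attempt and no reset: what is moved stays moved. The work goes in short steps, each a Python script; the robot and the scene stay as the last script left them, time stands still between calls to the robot, and variables do not carry over. Pictures are saved under pics/ and viewed, at most 10 in all, crops included, and the job is handed in when it is done.

```bash
mkdir -p pics; ls
python3 - <<'E'
from plant import bot
import cv2,numpy as np
P={}
for n in("top","side"):
    p=bot.capture(n);P[n]=p;print(n,p["K"].tolist(),np.round(p["world_from_camera"],4).tolist())
    for l in["rack","thaw_block","bin","orange_hole0","blue_hole0","spent_orange","fresh_orange","fresh_blue","orange_1","blue_1","green_barrel","extractor","solvent"]:
        print(l,[(np.round(np.array(d["at"])*[560,420]).tolist(),round(d["conf"],2)) for d in bot.spot_point(l,p)])
cv2.imwrite("pics/a.png",cv2.resize(P["top"]["color"][:,:,::-1],(784,588)))
cv2.imwrite("pics/b.png",cv2.resize(P["side"]["color"][:,:,::-1],(784,588)))
s=bot.observe();print(s["eef_pos"],s["orientation"],s["time_s"])
E
```

```text
pics
top [[478.05146618463806, 0.0, 282.8574161359768], [0.0, 478.05146618463806, 212.8719842103235], [0.0, 0.0, 1.0]] [[0.0276, -0.994, 0.1059, 0.4332], [-0.9995, -0.0259, 0.0174, -0.0067], [-0.0146, -0.1063, -0.9942, 1.1001], [0.0, 0.0, 0.0, 1.0]]
rack [([137.0, 252.0], 0.93)]
thaw_block [([284.0, 174.0], 0.77), ([113.0, 233.0], 0.29)]
bin [([428.0, 248.0], 0.84), ([130.0, 266.0], 0.22)]
orange_hole0 [([136.0, 269.0], 0.8), ([107.0, 255.0], 0.76), ([119.0, 262.0], 0.73)]
blue_hole0 [([142.0, 239.0], 0.9), ([111.0, 233.0], 0.79), ([126.0, 236.0], 0.7)]
spent_orange [([133.0, 309.0], 0.91), ([190.0, 259.0], 0.63), ([143.0, 265.0], 0.44)]
fresh_orange [([270.0, 175.0], 0.67), ([182.0, 142.0], 0.49), ([234.0, 176.0], 0.44)]
fresh_blue [([295.0, 170.0], 0.67)]
orange_1 [([130.0, 265.0], 0.64), ([113.0, 256.0], 0.59)]
blue_1 [([151.0, 240.0], 0.73), ([120.0, 235.0], 0.7), ([105.0, 255.0], 0.52)]
green_barrel [([280.0, 178.0], 0.59), ([150.0, 243.0], 0.28), ([182.0, 142.0], 0.26)]
extractor [([145.0, 263.0], 0.62), ([369.0, 210.0], 0.61)]
solvent [([217.0, 210.0], 0.82), ([145.0, 265.0], 
[... 449 characters left out ...]
.0, 149.0], 0.6)]
orange_hole0 [([255.0, 394.0], 0.85), ([264.0, 374.0], 0.65), ([245.0, 413.0], 0.58), ([231.0, 151.0], 0.53)]
blue_hole0 [([239.0, 358.0], 0.83), ([230.0, 378.0], 0.63), ([213.0, 394.0], 0.61)]
spent_orange [([315.0, 412.0], 0.81), ([272.0, 391.0], 0.54)]
fresh_orange [([220.0, 243.0], 0.74)]
fresh_blue [([238.0, 298.0], 0.57)]
orange_1 [([258.0, 405.0], 0.85)]
blue_1 [([221.0, 406.0], 0.85), ([244.0, 371.0], 0.8)]
green_barrel []
extractor [([278.0, 173.0], 0.55), ([244.0, 396.0], 0.39)]
solvent [([237.0, 297.0], 0.93), ([232.0, 151.0], 0.45), ([243.0, 399.0], 0.35)]
[ 0.21299198 -0.58757133  0.20926776] [-3.38094026e-05  9.84919836e-01  1.73011316e-01 -1.06215558e-05] 1.4
```

View pics/a.png

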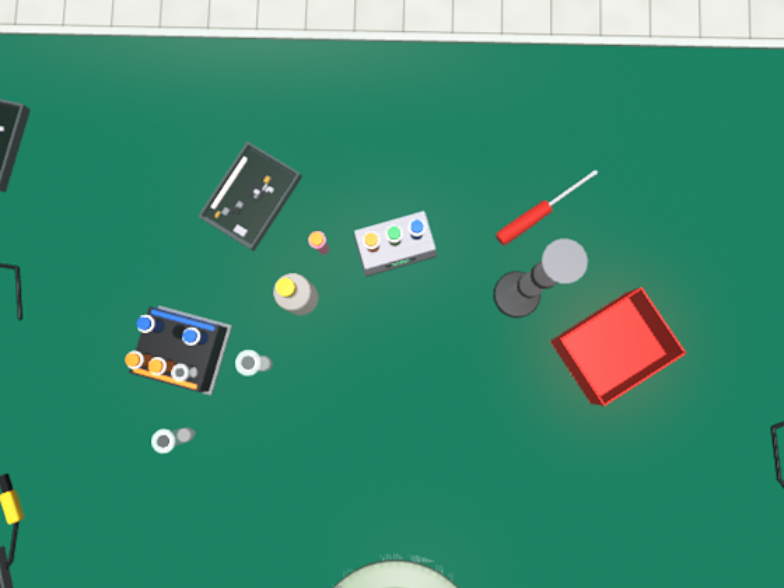

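View pics/b.png

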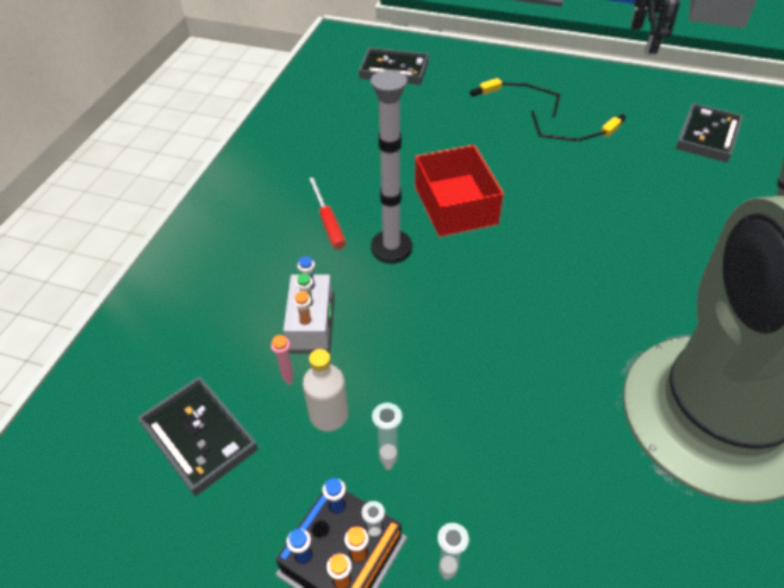

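The top view shows the rack on the left (784-scale px ~180,345), with the spent barrel in the orange hole nearest the thaw block (180,372) and the free blue hole in the middle of its row. The thaw block at (395,243) holds orange, green and blue from left to right. The bottle stands at (296,295), the extractor at (518,295) and the bin at (620,348). The decoys are the two loose clear barrels and a pink one.

```bash
cat > h.py <<'E'
from plant import bot
import cv2,numpy as np
from scipy.spatial.transform import Rotation as Rt
from scipy.optimize import least_squares
def quat(d):
    """tool down, closing axis along horizontal direction d"""
    y=np.r_[np.array(d[:2])/np.linalg.norm(d[:2]),0];z=np.r_[0,0,-1.]
    q=Rt.from_matrix(np.c_[np.cross(y,z),y,z]).as_quat();return q[[3,0,1,2]]
def ray(p,px,z):
    T=p["world_from_camera"];d=T[:3,:3]@np.linalg.solve(p["K"],np.r_[px,1.]);o=T[:3,3]
    return (o+d*(z-o[2])/d[2])[:2]
def proj(p,X):
    T=p["world_from_camera"];c=(np.atleast_2d(X)-T[:3,3])@T[:3,:3];u=c@np.array(p["K"]).T
    return u[:,:2]/u[:,2:]
HUE={"orange":(8,20),"blue":(100,118),"green":(60,80)}
def caps(p,col,amin=12):
    hsv=cv2.cvtColor(p["color"],cv2.COLOR_RGB2HSV);lo,hi=HUE[col]
    m=cv2.inRange(hsv,(lo,110,150 if col!="green" else 170),(hi,255,255))
    n,_,s,c=cv2.connectedComponentsWithStats(m)
    return [(np.round(c[i],1).tolist(),s[i].tolist()) for i in range(1,n) if s[i,4]>=amin]
E
python3 - <<'E'
from h import *
p=bot.capture("top")
for c in HUE:
    for a,s in caps(p,c): print(c,a,s,np.round(ray(p,a,.112),4))
for n,px,z in[("spentrim",(180,372),.104),("extr",(518,295),.0),("bell",(565,262),.345),("solv",(286,287),.15),("decoyA",(249,363),.12),("decoyAfoot",(267,364),.01),("decoyB",(163,440),.12),("binTL",(552,342),.075),("binT",(640,290),.075),("binR",(685,353),.075),("binB",(603,405),.075)]:
    print(n,np.round(ray(p,np.array(px)/1.4,z),3))
E
```

```text
orange [190.0, 127.9] [188, 126, 5, 5, 12] [0.7148 0.213 ]
orange [154.8, 152.8] [153, 151, 4, 5, 12] [0.6591 0.285 ]
orange [93.3, 256.9] [89, 252, 11, 10, 44] [0.4365 0.4005]
orange [103.8, 262.9] [98, 257, 10, 10, 24] [0.4248 0.3778]
orange [113.7, 260.8] [111, 257, 5, 9, 13] [0.4297 0.3576]
orange [120.3, 271.7] [95, 264, 46, 14, 78] [0.4077 0.3424]
orange [118.8, 268.7] [114, 268, 10, 3, 13] [0.4138 0.3459]
blue [297.5, 161.4] [294, 157, 8, 9, 62] [ 0.648  -0.0171]
blue [130.1, 228.3] [108, 221, 46, 16, 184] [0.4978 0.3277]
blue [102.1, 230.5] [97, 226, 11, 10, 76] [0.4917 0.3859]
blue [135.0, 239.6] [130, 236, 11, 9, 73] [0.4746 0.316 ]
green [281.1, 166.2] [277, 162, 9, 9, 60] [0.6369 0.0171]
spentrim [0.42  0.329]
extr [ 0.561 -0.188]
bell [ 0.56  -0.184]
solv [0.546 0.168]
decoyA [0.436 0.223]
decoyAfoot [0.436 0.219]
decoyB [0.322 0.342]
binTL [ 0.481 -0.228]
binT [ 0.564 -0.363]
binR [ 0.47 -0.43]
binB [ 0.388 -0.305]
```

```bash
cat >> h.py <<'E'
RX=np.array([.971,-.2376]);RU=np.array([.2376,.971]);SP=np.array([.4202,.3293]);BH=np.array([.4832,.351])
TX=np.array([.951,.309]);TU=np.array([-.309,.951]);TO=np.array([.6258,.0513]);TB=np.array([.648,-.0171])
def go(pos,d):
    """ptp with the half-turn choice that moves the joints least"""
    q0=np.array(bot.observe()["joints"]);best=None
    for s in(1,-1):
        j=bot.solve_ik(list(pos),list(quat(s*np.array(d))))
        if j is not None:
            c=np.abs(np.array(j)-q0).max()
            if best is None or c<best[0]: best=(c,j)
    if best is None: raise RuntimeError(f"no ik {pos}")
    bot.set_joints(list(best[1]))
def st(m=""):
    s=bot.observe();print(m,round(s["time_s"],2),np.round(s["eef_pos"],4),"w",round(s["width"],4),"ff",np.round(s["finger_force"],1),"ft",np.round(s["ft_force"],1),"q",np.round(s["joints"],2))
E
python3 - <<'E'
from h import *
go((.25,-.34,.3),(1,0));st()
go((.41,.05,.3),RX);st()
go((*SP,.25),RX);st()
bot.command_gripper(.05)
p=bot.capture("wrist");np.save("w1.npy",p,allow_pickle=True)
print(np.round(p["world_from_camera"],4).tolist(),p["K"][0][0])
cv2.imwrite("pics/c.png",p["color"][:,:,::-1])
for l in["orange_hole0","blue_hole0","spent_orange","orange_1","blue_1","rack"]:
    print(l,[(np.round(np.array(d["at"])*[560,420]).tolist(),round(d["conf"],2)) for d in bot.spot_point(l,p)])
st()
E
```

```text
2.49 [ 0.2499 -0.3408  0.2999] w 0.0854 ff 0.0 ft [ 0.3 -0.4 -0.4] q [ 1.15  0.11 -0.38  1.96  0.04  1.09  0.75]
 4.05 [0.4102 0.0491 0.2998] w 0.0852 ff 0.0 ft [ 0.3 -0.7 -0.2] q [ 0.65  0.16 -1.01  1.96  0.15  1.11 -0.66]
 5.15 [0.421 0.328 0.25 ] w 0.0854 ff 0.0 ft [-1.2 -0.2 -0.7] q [-0.02  0.51 -1.05  1.76  0.48  1.16 -1.46]
[[0.9714, -0.2271, -0.0692, 0.4379], [-0.2374, -0.9296, -0.2819, 0.4027], [-0.0003, 0.2902, -0.957, 0.4147], [0.0, 0.0, 0.0, 1.0]] 331.06054038156265
orange_hole0 [([278.0, 144.0], 0.88), ([280.0, 176.0], 0.82), ([278.0, 107.0], 0.75)]
blue_hole0 [([327.0, 177.0], 0.92), ([330.0, 144.0], 0.82), ([328.0, 108.0], 0.72), ([279.0, 136.0], 0.29)]
spent_orange [([279.0, 165.0], 0.97), ([202.0, 173.0], 0.93), ([310.0, 241.0], 0.7), ([399.0, 259.0], 0.28)]
orange_1 [([276.0, 138.0], 0.88), ([276.0, 108.0], 0.74)]
blue_1 [([325.0, 107.0], 0.95), ([319.0, 166.0], 0.63), ([276.0, 107.0], 0.46)]
rack [([302.0, 138.0], 0.93), ([330.0, 145.0], 0.36)]
 5.94 [0.4202 0.3293 0.25  ] w 0.05 ff 0.0 ft [-0.2 -0.6 -0.3] q [-0.02  0.51 -1.06  1.76  0.48  1.16 -1.46]
```

View pics/c.png

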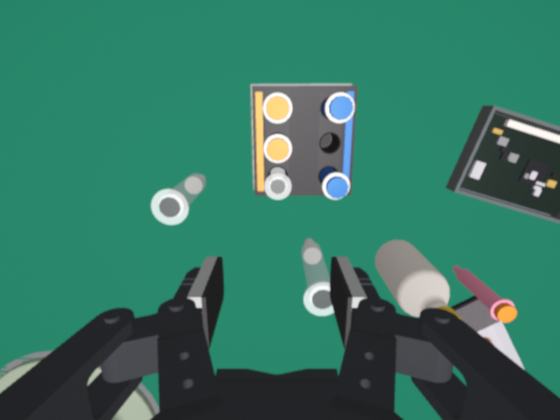

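The wrist view shows the rack clearly: orange caps at (278,108) and (278,148), the spent rim at (278,187), blue caps at (340,107) and (337,186), and the free hole at (329,143). The large decoys are at (170,207) and (322,299), clear of the gripper.

```bash
cat >> h.py <<'E'
def blobs(p,guesses,col,z):
    """cap centres in world (z) nearest to guessed pixels"""
    b=[np.array(c) for c,s in caps(p,col,60) if s[2]<60 and s[3]<60]
    return [min(b,key=lambda c:np.hypot(*(c-g))) for g in guesses]
def fitrow(p,pts,px,x0):
    """rigid pose (x,y,yaw) putting local 3D pts on pixels px"""
    px=np.array(px);L=np.array(pts)
    def W(v):
        c,s=np.cos(v[2]),np.sin(v[2]);return np.c_[v[0]+c*L[:,0]-s*L[:,1],v[1]+s*L[:,0]+c*L[:,1],L[:,2]]
    r=least_squares(lambda v:(proj(p,W(v))-px).ravel(),x0,loss="soft_l1")
    print("pose",np.round(r.x,4),"res",np.round(r.fun,1).tolist());return r.x
E
python3 - <<'E'
from h import *
p=np.load("w1.npy",allow_pickle=True).item()
o=blobs(p,[(278,108),(278,148)],"orange",.112);b=blobs(p,[(340,107),(337,186)],"blue",.112)
g=cv2.cvtColor(p["color"],cv2.COLOR_RGB2GRAY)
# dark free hole
sub=g[130:157,315:343];ys,xs=np.nonzero(sub<25);h=(315+xs.mean(),130+ys.mean());print(len(xs),h)
c=cv2.HoughCircles(cv2.resize(g[170:205,260:298],None,fx=8,fy=8,interpolation=cv2.INTER_CUBIC),cv2.HOUGH_GRADIENT,1,50,param1=80,param2=20,minRadius=70,maxRadius=140)
print("hough",None if c is None else (c[0,:3]/8+[260,170,0]).tolist())
print(o,b)
pts=[(-.028,.036,.112),(-.028,0,.112),(.028,.036,.112),(.028,-.036,.112)]
v=fitrow(p,pts,[*o,*b],[.456,.358,-.24])
c,s=np.cos(v[2]),np.sin(v[2]);f=lambda x,y,z:[v[0]+c*x-s*y,v[1]+s*x+c*y,z]
print("bluehole",f(.028,0,.055),proj(p,f(.028,0,.055)),"spent",f(-.028,-.036,.104),proj(p,f(-.028,-.036,.104)))
E
```

```text
68 (np.float64(333.25), np.float64(143.60294117647058))
hough [[277.6875, 185.6875, 13.837499618530273]]
[array([506.1, 313. ]), array([506.1, 313. ])] [array([340.6, 107.3]), array([336.7, 187.2])]
pose [0.5128 0.2658 2.5497] res [-112.2, -40.9, -96.0, -71.8, 2.6, 147.3, 37.2, 1.4]
bluehole [np.float64(0.48952770642579363), np.float64(0.2814423668931216), 0.055] [[346.21024343 206.02245399]] spent [np.float64(0.5560869332385024), np.float64(0.2800751338865021), 0.104] [[423.68732811 205.93753231]]
```

```bash
sed -i 's/(8,20)/(8,26)/' h.py
python3 - <<'E'
from h import *
p=np.load("w1.npy",allow_pickle=True).item()
hsv=cv2.cvtColor(p["color"],cv2.COLOR_RGB2HSV);print(hsv[108,278],hsv[148,278],hsv[120,259])
print(caps(p,"orange",30))
o=blobs(p,[(278,108),(278,148)],"orange",.112);b=blobs(p,[(340,107),(337,186)],"blue",.112)
sp=(277.7,186.)
pts=[(-.028,.036,.112),(-.028,0,.112),(.028,.036,.112),(.028,-.036,.112),(-.028,-.036,.104)]
v=fitrow(p,pts,[*o,*b,sp],[.456,.358,-.24])
c,s=np.cos(v[2]),np.sin(v[2]);f=lambda x,y,z:[v[0]+c*x-s*y,v[1]+s*x+c*y,z]
print("bluehole",f(.028,0,.055),proj(p,f(.028,0,.055)),"spent",f(-.028,-.036,.104),proj(p,f(-.028,-.036,.104)))
m=(cv2.cvtColor(p["color"],cv2.COLOR_RGB2GRAY)[125:160,312:348]);print(m[::3,::2])
E
```

```text
[ 21 121 255] [ 21 124 255] [ 21 125 255]
[([259.1, 140.9], [255, 92, 9, 100, 717]), ([277.0, 107.6], [267, 97, 21, 22, 358]), ([497.4, 131.0], [493, 128, 10, 7, 53]), ([277.2, 148.8], [267, 139, 21, 21, 328]), ([551.0, 183.4], [546, 180, 11, 8, 66]), ([506.1, 313.0], [496, 304, 21, 19, 300])]
pose [ 0.4573  0.3621 -0.2328] res [-0.2, -0.1, -0.1, 0.3, 0.3, -0.3, 0.4, 0.3, -0.4, -0.1]
bluehole [np.float64(0.4845765128557895), np.float64(0.35559184056953513), 0.055] [[329.31788975 142.47711843]] spent [np.float64(0.42178158537818633), np.float64(0.33348308476821165), 0.104] [[277.29399309 185.93892816]]
[[106 106 105 106 112 112 111 111 110 110 109 109 109 108 107 102 108 157]
 [106 106 106 107 112 112 111 111 110 110 108 109 108 107 106 101 111 157]
 [105 105 105 106 111 111 111 107 104  99 103 106 108 107 107 101 120 160]
 [105 104 104 106 111 104  77  76  87  81  32  47  73 102 106 101 118 159]
 [104 104 105 106  96  77  91  91  91  95  48  22  25  59 101  99 123 162]
 [105 104 104 102  74  91  92  91  91  94  44  22  23  33  80  99 129 163]
 [103 103 103  96  76  91  91  90  95  70  25  23  23  29  71  98 130 162]
 [104 103 103 101  74  91  90  81  50  25  23  24  25  44  91 100 134 162]
 [103 103 102 105  93  48  28  24  23  24  24  25  44  86 102  99 141 161]
 [102 101 102 106 108 101  75  51  45  42  55  74  99 104 101 100 142 161]
 [102 101 102 105 108 107 107 105 104 103 104 104 104 103 100 100 152 160]
 [102 101 101 105 107 106 106 106 105 105 104 104 103 103  99 103 153 160]]
```

Run:
```python
from h import *
d=np.array([np.cos(-.2328),np.sin(-.2328)])
bot.command_gripper(.042)
go((.4216,.3325,.15),d)
print(bot.servo_line([.4216,.3325,.062],.08,f_stop=12));st()
bot.command_gripper(.0,25);st("grip")
bot.servo_line([.4216,.3325,.22],.15);st("up")
p=bot.capture("wrist");np.save("w2.npy",p,allow_pickle=True);cv2.imwrite("pics/d.png",p["color"][:,:,::-1])
```

```text
False
 7.92 [0.4218 0.3327 0.0624] w 0.0424 ff 0.0 ft [0.2 0.8 1. ] q [-0.17  0.74 -0.86  1.92  0.76  0.85 -1.68]
grip 8.23 [0.4219 0.3328 0.0624] w 0.0241 ff 24.3 ft [-0.1 -0.7  6. ] q [-0.17  0.74 -0.86  1.92  0.76  0.85 -1.68]
up 9.43 [0.4213 0.3322 0.2192] w 0.0239 ff 24.5 ft [ 0.7 -0.1 -1. ] q [-0.05  0.55 -1.03  1.79  0.52  1.11 -1.49]
```

View pics/d.png

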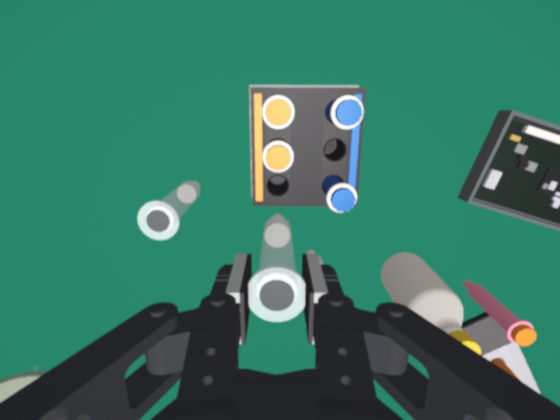

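The spent barrel is in the gripper, with its flange at (277,295), and its orange hole is now free at (278,185). The reading of 24 mm against an 18 mm body is odd, so I'll check that on the next grip. Next stop is the bin.

Run:
```python
from h import *
p=np.load("w2.npy",allow_pickle=True).item()
go((.41,.08,.27),(1,0))
go((.365,-.19,.27),(1,0));st()
go((.47,-.33,.2),(1,-.2));st("w")
bot.servo_line([.47,-.33,.10],.15);st("above bin")
bot.command_gripper(.06);bot.servo_line([.47,-.33,.25],.25);st()
t=bot.capture("top");cv2.imwrite("pics/e.png",t["color"][100:400,200:540,::-1])
print([(np.round(np.array(d["at"])*[560,420]).tolist(),round(d["conf"],2)) for d in bot.spot_point("spent_orange_mid",t)])
```

```text
11.78 [ 0.3657 -0.1889  0.2701] w 0.0234 ff 24.5 ft [-0.8 -0.4 -0.2] q [ 1.46  0.31 -1.34  2.    0.34  1.09 -0.03]
w 12.56 [ 0.4707 -0.3284  0.2002] w 0.0236 ff 24.5 ft [0.2 0.3 0.5] q [ 1.18  0.63 -1.01  1.71  0.59  1.13 -0.2 ]
above bin 13.38 [ 0.4705 -0.3301  0.101 ] w 0.0237 ff 24.5 ft [-0.1  0.5 -0.6] q [ 1.13  0.75 -0.92  1.8   0.72  0.97 -0.3 ]
 14.57 [ 0.4696 -0.33    0.2497] w 0.0604 ff 0.0 ft [-0.7  0.2  0.6] q [ 1.21  0.58 -1.04  1.65  0.53  1.22 -0.15]
[([181.0, 259.0], 0.93), ([125.0, 310.0], 0.75), ([442.0, 250.0], 0.64)]
```

View pics/e.png

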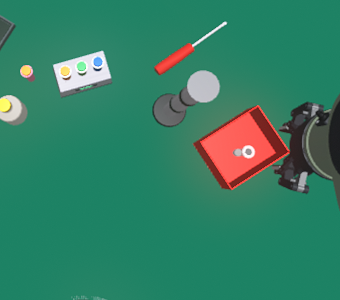

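The spent barrel is in the bin at crop px (245,152). Now the thaw block.

Run:
```python
from h import *
go((.365,-.19,.27),(1,0));go((.43,0.02,.27),TX)
bot.command_gripper(.042)
go((*TB,.25),TX);bot.wait(.3);st()
p=bot.capture("wrist");np.save("w3.npy",p,allow_pickle=True);cv2.imwrite("pics/f.png",p["color"][:,:,::-1])
for c in HUE: print(c,[(a,s[4]) for a,s in caps(p,c,40)])
```

```text
17.79 [ 0.6477 -0.0174  0.2507] w 0.0423 ff 0.0 ft [-0.2 -1.  -0.1] q [ 0.55  0.72 -1.06  1.45  0.63  1.34 -0.23]
orange [([311.4, 10.9], 495), ([281.0, 109.6], 365)]
blue [([280.1, 188.7], 309)]
green []
```

View pics/f.png

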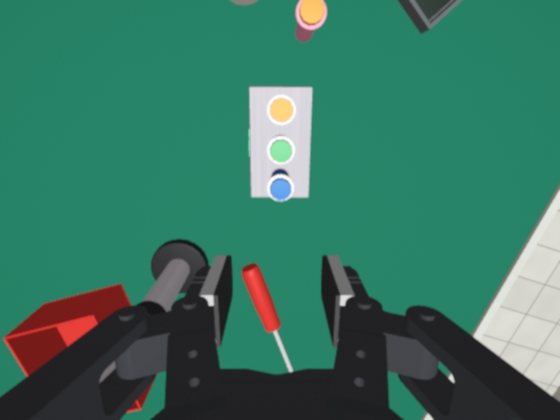

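The thaw block shows orange at (281,110), green at (281,150) and blue at (280,189). I'll fit its pose, then grip the orange one.

Run:
```python
from h import *
p=np.load("w3.npy",allow_pickle=True).item()
v=fitrow(p,[(0,.036,.112),(0,-.036,.112)],[(281.,109.6),(280.1,188.7)],[.637,.017,.314])
c,s=np.cos(v[2]),np.sin(v[2]);d=(c,s)
O=v[:2]+.036*np.array([-s,c]);B=v[:2]-.036*np.array([-s,c]);print(O,B)
np.savez("thaw.npz",v=v,O=O,B=B)
go((*O,.17),d)
print(bot.servo_line([*O,.060],.1,f_stop=12));st()
bot.command_gripper(0,30);st("grip")
bot.servo_line([*O,.2],.15);st("up")
p=bot.capture("wrist");np.save("w4.npy",p,allow_pickle=True);cv2.imwrite("pics/g.png",p["color"][:,:,::-1])
```

```text
pose [0.6397 0.0212 0.3069] res [0.0, -0.4, -0.0, 0.5]
[0.62881224 0.05551907] [ 0.65056415 -0.01311659]
False
 19.61 [0.6292 0.0556 0.0606] w 0.0419 ff 0.0 ft [ 0.9 -0.6 -0.3] q [ 0.39  0.89 -0.93  1.66  0.82  1.02 -0.51]
grip 19.93 [0.6292 0.0556 0.0606] w 0.024 ff 29.1 ft [-0.5  0.4  6.6] q [ 0.39  0.89 -0.93  1.66  0.82  1.02 -0.51]
up 21.01 [0.6284 0.0553 0.199 ] w 0.0235 ff 29.4 ft [ 0.2  0.1 -0.3] q [ 0.45  0.74 -1.04  1.56  0.66  1.23 -0.4 ]
```

View pics/g.png

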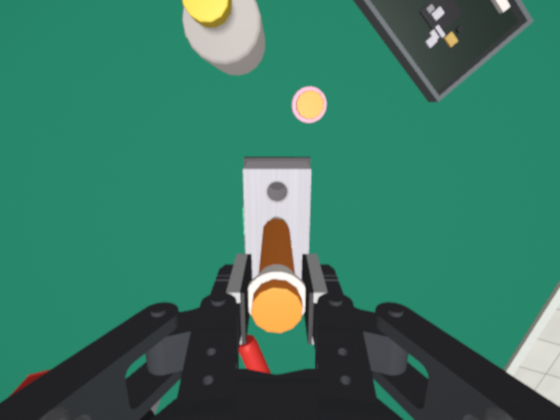

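Run:
```python
from h import *
p=np.load("w4.npy",allow_pickle=True).item();T=p["world_from_camera"]
O=np.load("thaw.npz")["O"];e=np.array([.6284,.0553,.199])
print(proj(p,[*e[:2],e[2]+.112-.0606]),caps(p,"orange",300))
# rack hover, barrel clear of caddy/bottle: go over near side
d=np.array([np.cos(-.2328),np.sin(-.2328)]);u=np.array([-d[1],d[0]]);H=np.array([.4218,.3335])
go((.50,.03,.30),(.951,.309));go((.42,.2,.30),d);go((*(H-.0*u),.25),d);bot.wait(.3);st()
p=bot.capture("wrist");np.save("w5.npy",p,allow_pickle=True);cv2.imwrite("pics/h.png",p["color"][:,:,::-1])
print(caps(p,"orange",100),caps(p,"blue",100))
```

```text
[[275.24666105 309.85088649]] [([309.5, 104.1], [297, 91, 26, 27, 565]), ([276.8, 306.8], [251, 280, 51, 53, 2089])]
 23.55 [0.4225 0.3327 0.2503] w 0.0232 ff 29.4 ft [-0.7 -0.2 -0.1] q [-0.02  0.52 -1.06  1.75  0.49  1.17 -1.47]
[([258.3, 145.5], [255, 96, 8, 99, 695]), ([276.1, 112.4], [266, 102, 21, 22, 353]), ([276.2, 153.2], [267, 143, 20, 21, 328]), ([276.6, 306.6], [252, 280, 50, 53, 2135]), ([503.0, 317.2], [493, 308, 21, 19, 300]), ([448.9, 326.5], [435, 317, 26, 22, 354])] [([339.4, 112.5], [329, 102, 22, 22, 379]), ([345.9, 152.1], [341, 122, 11, 61, 409]), ([335.2, 191.7], [325, 182, 21, 21, 325])]
```

View pics/h.png

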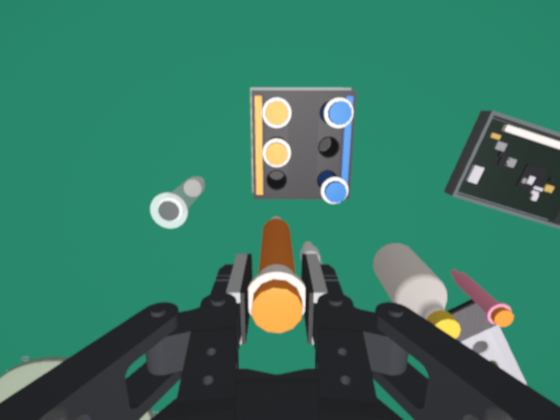

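The held orange barrel has its cap at (277,307). The target hole is at (277,180) and clear, and the free blue hole is at (329,147). I'll refit the rack pose and lower with a force stop.

```bash
cat >> h.py <<'E'
def insert(H,d,zhome):
    """lower the held barrel into hole H; small search if the rim is met"""
    d=np.array(d);u=np.array([-d[1],d[0]])
    for a,b in[(0,0),(0,.0015),(0,-.0015),(.0015,0),(-.0015,0),(0,.003),(0,-.003)]:
        q=H+a*d+b*u
        bot.servo_line([*q,zhome+.062],.08)
        hit=bot.servo_line([*q,zhome+.001],.035,f_stop=10);st(f"try {a},{b} {hit}")
        if bot.observe()["eef_pos"][2]<zhome+.004: return True
    return False
E
python3 - <<'E'
from h import *
p=np.load("w5.npy",allow_pickle=True).item()
pts=[(-.028,.036,.112),(-.028,0,.112),(.028,.036,.112),(.028,-.036,.112)]
v=fitrow(p,pts,[(276.1,112.4),(276.2,153.2),(339.4,112.5),(335.2,191.7)],[.4573,.3621,-.2328])
v=(v+[.4573,.3621,-.2328])/2;c,s=np.cos(v[2]),np.sin(v[2]);d=np.array([c,s]);u=np.array([-s,c])
H=v[:2]-.028*d-.036*u-.0005*d;HB=v[:2]+.028*d-.0005*d;print(H,HB);np.savez("rack.npz",d=d,H=H,HB=HB)
go((*H,.2),d)
print(insert(H,d,.0606))
E
```

```text
pose [ 0.4572  0.3621 -0.235 ] res [-0.2, -0.2, -0.3, 0.2, 0.3, -0.2, 0.2, 0.3]
[0.42120679 0.33369536] [0.4840255  0.35573647]
try 0,0 False 26.93 [0.4212 0.3337 0.0617] w 0.0237 ff 30.1 ft [ 2.9 -0.4 -0.9] q [-0.17  0.75 -0.87  1.92  0.77  0.85 -1.69]
True
```

Run:
```python
from h import *
R=np.load("rack.npz");t=np.load("thaw.npz");d=R["d"];H=R["H"];B=t["B"];td=np.array([np.cos(t["v"][2]),np.sin(t["v"][2])])
bot.command_gripper(.042);st("open")
bot.servo_line([*H,.25],.15);bot.wait(.2)
p=bot.capture("wrist");np.save("w6.npy",p,allow_pickle=True);print(caps(p,"orange",200))
print("expect",proj(p,[*(H+.0005*d),.112]))
go((.42,.2,.27),d);go((.50,.03,.27),td);go((*B,.17),td)
print(bot.servo_line([*B,.060],.1,f_stop=12));st()
bot.command_gripper(0,30);st("grip");
bot.servo_line([*B,.2],.15);st("up")
p=bot.capture("wrist");np.save("w7.npy",p,allow_pickle=True);print(caps(p,"blue",200))
go((.50,.03,.3),td);go((.42,.2,.30),d);go((*R["HB"],.2),d);st()
print(insert(R["HB"],d,.0606))
```

```text
open 27.24 [0.421  0.3338 0.0616] w 0.0419 ff 0.0 ft [-0.2  0.4  0.4] q [-0.17  0.75 -0.87  1.92  0.77  0.85 -1.69]
[([260.0, 146.4], [256, 96, 9, 100, 712]), ([278.2, 113.0], [268, 103, 21, 21, 352]), ([278.1, 153.9], [268, 144, 21, 21, 328]), ([277.8, 192.1], [269, 182, 19, 21, 315]), ([505.0, 318.2], [495, 309, 21, 19, 299])]
expect [[277.80304398 192.67303595]]
False
 32.4 [ 0.6509 -0.0131  0.0607] w 0.0421 ff 0.0 ft [ 0.4 -0.  -0.1] q [ 0.5   0.93 -0.95  1.6   0.84  1.06 -0.39]
grip 32.72 [ 0.6509 -0.0131  0.0606] w 0.0232 ff 29.2 ft [-0.6  0.6  5.9] q [ 0.5   0.93 -0.95  1.6   0.84  1.06 -0.39]
up 33.8 [ 0.6501 -0.0133  0.199 ] w 0.0234 ff 29.4 ft [-1.2 -0.1 -0.4] q [ 0.54  0.78 -1.05  1.5   0.69  1.27 -0.29]
[([276.6, 309.2], [252, 287, 51, 46, 1786])]
 36.25 [0.4846 0.3549 0.1996] w 0.0238 ff 29.4 ft [-0.3  0.  -0.4] q [-0.08  0.68 -1.01  1.64  0.61  1.17 -1.48]
try 0,0 False 39.26 [0.4841 0.3557 0.0617] w 0.0233 ff 30.2 ft [ 1.8 -1.2  0.3] q [-0.15  0.84 -0.89  1.75  0.78  0.96 -1.6 ]
True
```

Run:
```python
from h import *
R=np.load("rack.npz");d=R["d"];HB=R["HB"];u=np.array([-d[1],d[0]])
bot.command_gripper(.042);bot.servo_line([*HB,.25],.15)
go((*(HB-.036*u),.27),d);bot.wait(.3)
p=bot.capture("wrist");t=bot.capture("top");st()
for q in[-.028,.028]:
  for r in[-.036,0,.036]: print(q,r,proj(p,[*(HB+(.0005-.028+q)*d+r*u),.112]))
print([a for a,s in caps(p,"orange",150)],[a for a,s in caps(p,"blue",150)])
a=cv2.resize(p["color"],(560,420));b=t["color"]
cv2.imwrite("pics/i.png",np.vstack([a[60:330],b[110:380]])[:,:,::-1])
```

```text
41.67 [0.4755 0.3211 0.2697] w 0.0419 ff 0.0 ft [-0.8  0.1  0.7] q [ 0.02  0.57 -1.07  1.63  0.52  1.26 -1.39]
-0.028 -0.036 [[221.89628007 188.27910938]]
-0.028 0 [[220.1767964  151.94893642]]
-0.028 0.036 [[218.34113179 113.16403053]]
0.028 -0.036 [[278.01952751 188.38602072]]
0.028 0 [[278.13414753 152.05402429]]
0.028 0.036 [[278.25651329 113.26680024]]
[[219.3, 113.4], [220.9, 151.8], [221.9, 187.9], [444.9, 307.5]] [[295.1, 144.6], [278.5, 113.6], [278.1, 152.1], [278.3, 187.9]]
```

View pics/i.png

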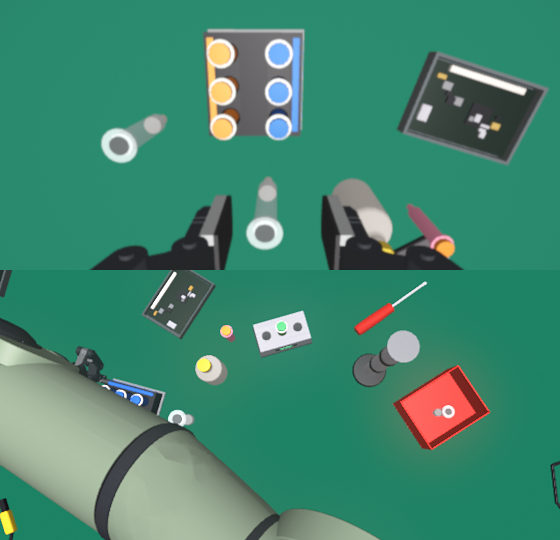

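The rack is full: orange caps at (219,113), (221,152) and (222,188), blue caps at (278,114), (278,152) and (278,188), all within 1 px of where fully home barrels should appear. Green is still in the thaw block, the spent barrel is in the bin, and the bystanders look unmoved. I'm handing in.

```bash
python3 -c "
from plant import bot
print(bot.close_job())"
```

```text
the job is handed in; nothing more can be done
None
```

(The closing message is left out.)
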